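# Tip a parts case out of the packed rack and stand it in the drawer

## Task

Pull the cabinet's drawer fully open by its handle. Then tip the case with the round cap forward out of the packed row by its top, with its foot still in the rack, until it leans on the rack's front rail; only then lift it out, lower it into the drawer without dropping it, let go of it and leave it standing upright on the drawer's floor. Leave the drawer open and the other cases standing in their places.

Things in the scene. Friction and masses are not known exactly. Their poses are not given: they have to be found in the camera images.
- target_mid (a point): White plastic parts case, 90 deep (x) x 42 thick (y) x 130 mm tall (z), 0.22-0.45 kg, with a round dark cap on top (30 mm across, 5 high); this point is its centre, 65 mm below its top. Axes: x to its rear, y along the row, z up. Heavy at its upper front: tipped forward past about 0.35 rad it falls on and leans stably on the rack's front rail at about 0.55 rad.
- target_toe (a point): Middle of the lower front edge of the case with the round cap: the edge about which it tips forward. Axes as at its centre.
- target: The case with the round cap; origin at the centre of its underside, axes as at its centre.
- rack: Grey metal rack, fixed; origin under its middle on the bench, x to its rear, front faces -x. Four cases stand in a tight row along y, at y -65, -22, 22, 65 mm, gaps 1 mm, on its floor (z 8 mm), x -45 to 45, tops level at z 138. Front lip 6 mm above the floor; back wall to z 68, above it the rear faces are bare, 60 mm free room behind. End cheeks x -50 to 50, outside at y +-91, to z 98.
- rail (a point): Middle of the rack's front rail, on which a tipped-out case leans: a round bar 10 mm thick along y, held by arms from the cheeks, 82 mm in front of the rack's origin and 66 mm above the bench. Axes as the rack's.
- drawer (a joint): Opening of the cabinet's drawer in m: 0 shut, 0.16 fully open (end stop). It slides along the cabinet's -x, resists with about 2.5 N and stays where it is left. It starts 0 to 30 mm open.
- handle (a point): Middle of the drawer's level bar handle: dark, 11 mm thick, 100 mm long along y, 35 mm in front of the white front panel, 137 mm above the bench, 35 mm below the cabinet's top. Axes: x into the cabinet (the drawer opens to -x), y along the bar, z up.
- drawer_floor (a point): On the drawer's floor (15 mm above the bench), mid-width, 80 mm behind the front panel's inside; moves with the drawer. Axes: x into the cabinet, y across, z up. Inside: x -80 to 111, y +-71 mm; side walls 50 mm above the floor, front panel 142 mm (10 thick, 176 wide). Fully open, x -80 to 80 is clear of the cabinet, whose top is 172 mm above the bench.
- other1_mid (a point): One of three neighbours of the same size (90 x 42 x 130 mm, white), with a straight dark bar (56 x 12 x 5 mm) on top, not a round cap. Centre of the case, axes as for the other.
- other2_mid (a point): One of three neighbours of the same size (90 x 42 x 130 mm, white), with a straight dark bar (56 x 12 x 5 mm) on top, not a round cap. Centre of the case, axes as for the other.
- other3_mid (a point): One of three neighbours of the same size (90 x 42 x 130 mm, white), with a straight dark bar (56 x 12 x 5 mm) on top, not a round cap. Centre of the case, axes as for the other.
Things that resemble listed ones, but are neither listed nor needed, are in the scene too. What is shaped like the part that bears other1_mid but green is not meant.

How it is judged:
By the outcome, as a careful person would: the job done as asked, in the order asked, and still so for the second after the job is handed in, with the robot touching nothing.
It also fails if it takes over 72 s, if anything falls off the work surface, if the arm or the gripper's body presses on something with over 40 N, if the wrist force passes 120 N, or if a joint passes its speed limit or range.

## Robot

A 6-joint arm with a two-finger parallel gripper is mounted at the origin on the work surface. World frame = base frame: x ahead of the robot, y to its left, z up, the work surface at z = 0. Lengths are in mm, angles in rad, forces in N, time in s.
With the tool pointing down it reaches from about 350 to 875 mm from the base axis. Payload 15.5 kg.
Tool frame: the origin (TCP) lies on the centre line of the jaws, within the pads' length; the fingertips stand ctrl.tips_ahead ahead of it and the grasp point (between the pads) lies 8 mm behind it (ctrl.tips_ahead is the distance from the TCP to the fingertips, in mm); z points along the fingers, y is the line along which they close (so a half turn about z gives the same grasp; the last joint's range is limited). The gripper opens to 85 mm and grips with 20 to 120 N. Pads are 22 mm wide; open, the fingers measure 114 mm over their backs; the gripper's body (76 mm by 85 mm) begins 54 mm behind the grasp point. The pads swing forward as they close: fully open they stand 13 mm farther back than shut.
Start: joints at [1.129, 0.494, 1.345, -0, 1.302, -0.096], TCP at [211.839, 588.006, 242.277] pointing down, gripper open.
Joint ranges: [-2.91, 2.91], [-0.82, 2.16], [0.22, 2.67], [-1.22, 4.37], [0.12, 2.79], [-3.08, 3.08]. Speed limits (rad/s): [1.89, 1.89, 2.57, 3.01, 3.01, 3.01].

## Interface

Orientations are given as a unit quaternion [x, y, z, w].
In Python, from station import monitor, eyes, order, ctrl gives the robot as it stands.
- The arm moves only by the shell command python3 -m pendant 'ROWS' [FORCE]. ROWS is a JSON object of lists of equal length, an entry for each row: "rotation": the turn, a rotation vector about the tool's x, y, z scaled (see below), a list of three; "xyz": the shift along the tool's x, y, z scaled (see below), a list of three; "claw": the opening, from 0 (shut) to 1 (fully open). A call has 1 to 5 rows; each row is the pose to reach, as a shift and turn from the pose commanded when the call began, along the tool's axes at that moment; what a row does not reach only later rows make up. The controller multiplies each number of a shift by 150 mm and each number of a turn by pi/2 rad. A row lasts 1/12 s, in which the tool goes at most 41.7 mm and 7.16 degrees, less where a joint would pass 70% of its speed; a pose out of reach is approached as far as the arm can. A call with a number of a shift or a turn outside -1 to 1 is refused whole. A call with a gripper value outside its range is refused whole. The fingers move at their own pace and stop on an object; FORCE is the grip in N (left out, the last holds). Time passes only in rows, so rows that repeat a pose let the fingers close. It gives the time, the measured TCP pose, the force, the opening and the grip force at its end, in the units of the state.
- monitor.get_obs(): the state, without advancing time (a new reading comes with each control period).
- eyes.read_camera(name): name is "scene" or "top"; returns a dict with "pixels" (480x640x3 uint8, red, green, blue), "depth" (480x640 float32, mm along the optical axis (not along the pixel's ray), 0 where there is no reading), "camera_matrix" (3x3 intrinsics, pixels), "dist_coeffs" ([k1, k2, p1, p2, k3] as OpenCV has them; the pictures are not rectified), "R" (3x3) and "t" (3): a world point X has camera coordinates R X + t. Camera axes: x right, y down, z forward; pixel columns grow to the right and rows downward; lengths in mm; the calibration is good to about 2 mm. A picture is of the moment at which its call begins.
- order.hand_in(): hands the job in; it is judged then, once.
The state is a dict: "time": time; "joint_positions": joint angles; "qvel": joint speeds; "joint_torque": joint torques, N m; "ee_pos": TCP position; "tool_rot": TCP orientation; "wrist_force": force on the tool from outside, world axes, zero at the start; "ft_torque": the same for the moment, N m; "width": opening from 0.0 (shut) to 1.0 (fully open); "grasp_force": force on a finger pad.
Only numpy, scipy, OpenCV 4.12 (cv2) and the standard library are available. Lean on these libraries where they do the work, as an engineer would, in place of code of your own. Each camera call takes 0.05 s, during which the arm holds its last target. There are 200 camera calls.

## Working session

There is one attempt and no reset: what is moved stays moved. The work goes in short steps, Python scripts to look and compute and a shell command to move; the robot and the scene stay as the last step left them, time stands still between calls to the robot, and variables do not carry over. Pictures are saved under pics/ and viewed, at most 10 in all, crops included, and the job is handed in when it is done.

```bash
ls; mkdir -p pics; python3 - <<'E'
from station import monitor, eyes, order, ctrl
import cv2,numpy as np
print(monitor.get_obs(), ctrl.tips_ahead)
ims=[]
for n in ("scene","top"):
    d=eyes.read_camera(n); np.savez(f"{n}0.npz",**d)
    cv2.imwrite(f"pics/{n}0.png",d["pixels"][:,:,::-1])
    print(n,d["camera_matrix"],d["dist_coeffs"],d["R"],d["t"])
E
```

```text
pics
{'time': 0.0, 'joint_positions': array([ 1.12947215e+00,  4.94149441e-01,  1.34614864e+00,  4.36084411e-05,
        1.30252982e+00, -9.54858394e-02]), 'qvel': array([ 6.79887908e-04, -1.28939923e-04, -9.23818119e-04, -7.02534477e-06,
       -1.27926821e-04, -3.95805520e-04]), 'joint_torque': array([ 7.73687916e-04, -8.82172179e+01, -3.83881080e+01, -2.63092596e-05,
        1.01863270e-02, -1.62744104e-04]), 'ee_pos': array([211.68563219, 587.67307758, 241.71530803]), 'tool_rot': array([ 1.72064387e-01,  9.85085511e-01, -5.89937698e-04, -1.84058832e-04]), 'wrist_force': array([-0.72819949,  0.56469412,  0.19829698]), 'ft_torque': array([-0.00731894, -0.05767205, -0.01931741]), 'grasp_force': 0.0, 'width': 0.9986251749567586} 11.0
scene [[471.02779624   0.         317.33017069]
 [  0.         471.02779624 241.41611153]
 [  0.           0.           1.        ]] [-0.09692495  0.          0.          0.          0.        ] [[-0.11347057 -0.99352383  0.0059018 ]
 [-0.93890465  0.10528601 -0.32767806]
 [ 0.32493458 -0.04272305 -0.94477101]] [ 87.17008368 601.77848838 635.26462836]
top [[579.18130288   0.         319.4852267 ]
 [  0.         579.18130288 248.7423978 ]
 [  0.           0.           1.        ]] [-0.17984553  0.          0.          0.          0.        ] [[ 2.51664536e-02 -9.99681849e-01  1.68851211e-03]
 [-9.95209601e-01 -2.52134098e-02 -9.44570478e-02]
 [ 9.44695693e-02  6.96725449e-04 -9.95527506e-01]] [  24.33375352  606.52808094 1183.40770602]
```

View pics/scene0.png

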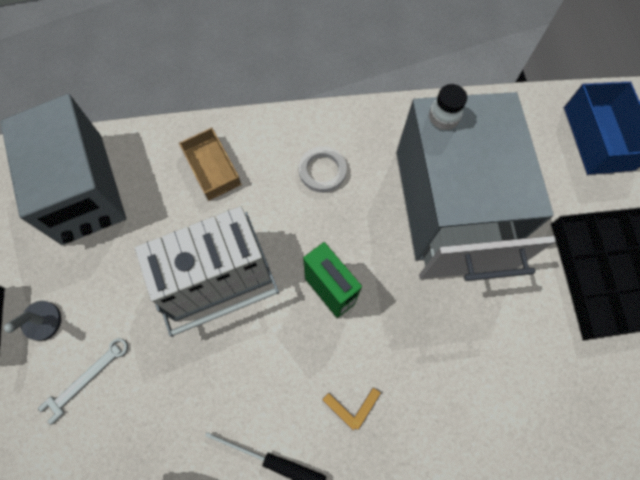

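View pics/top0.png

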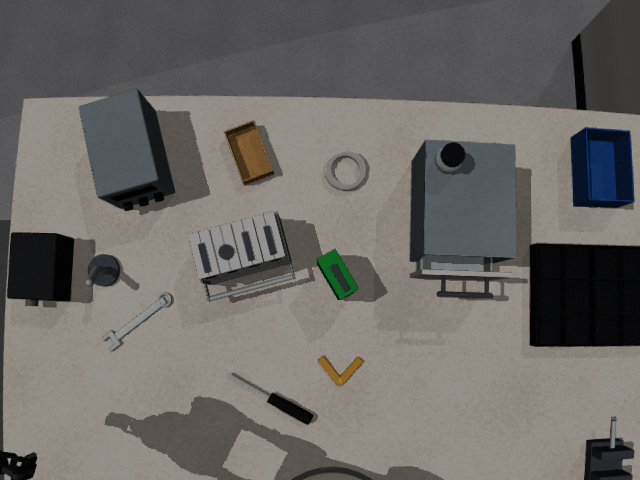

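Scene picture: the rack's row has its round cap at (185,262) and bars at (157,272), (211,250) and (239,240). The rail runs (170,330)-(277,291) and the handle bar (468,275)-(533,270). The green case is at (332,280), and a jar with a black lid stands on the cabinet at (452,98).
Possible mix-ups for the round cap are the jar lid (452,98), the knob (40,320), the green case (332,280) and the three barred cases. I choose (185,262) in the rack.

```bash
cat > h.py <<'E'
import numpy as np,cv2
from scipy.spatial.transform import Rotation as Ro
def ray(d,uv,z):
    p=cv2.undistortPoints(np.array(uv,float).reshape(-1,1,2),d["camera_matrix"],d["dist_coeffs"]).reshape(-1,2)
    v=np.c_[p,np.ones(len(p))]@d["R"]; o=-d["R"].T@d["t"]
    return o+v*((z-o[2])/v[:,2])[:,None]
def cloud(d):
    h,w=d["depth"].shape; vv,uu=np.mgrid[:h,:w]
    p=cv2.undistortPoints(np.c_[uu.ravel(),vv.ravel()].astype(float).reshape(-1,1,2),d["camera_matrix"],d["dist_coeffs"]).reshape(-1,2)
    X=(np.c_[p,np.ones(len(p))]*d["depth"].reshape(-1,1)-d["t"])@d["R"]
    return X.reshape(h,w,3)
def blobs(d,box,thr,amin):
    x0,y0,x1,y1=box; g=d["pixels"][y0:y1,x0:x1].max(2)
    n,l,s,c=cv2.connectedComponentsWithStats((g<thr).astype(np.uint8))
    return [(s[i,4],*(c[i]+[x0,y0]),s[i,2],s[i,3]) for i in range(1,n) if s[i,4]>=amin]
E
python3 - <<'E'
from h import *
S=np.load("scene0.npz");T=np.load("top0.npz")
for n,d,box in(("s",S,(140,205,262,295)),("t",T,(185,205,290,275))):
    for b in blobs(d,box,95,25): print(n,np.round(b,1),ray(d,[b[1:3]],143)[0].round(1))
for n,d,box in(("s",S,(455,250,545,285)),("t",T,(430,285,500,302))):
    x0,y0,x1,y1=box
    for b in blobs(d,box,90,60): print("handle",n,np.round(b,1),ray(d,[b[1:3]],137)[0].round(1))
print("panel s",ray(S,[(440,249),(553,240)],157),"t",ray(T,[(423,273),(525,275)],157))
print("cab front top t",ray(T,[(412,257),(515,258)],172),"s",ray(S,[(437,222),(550,216)],172))
print("rail ends t",ray(T,[(207,298),(296,276)],66),"s",ray(S,[(170,330),(277,291)],66))
for d in(S,T):
    X=cloud(d); m=(X[...,2]>130)&(X[...,2]<150)&(X[...,1]>100)&(X[...,1]<400)
    Y=X[m]; print(len(Y), cv2.minAreaRect(Y[:,:2].astype(np.float32)),np.median(Y[:,2]))
c=S["pixels"][195:345,125:345,::-1]; c2=S["pixels"][200:300,410:560,::-1]
cv2.imwrite("pics/c1.png",np.hstack([cv2.resize(c,None,fx=2.2,fy=2.2,interpolation=2),cv2.resize(c2,(300,330),interpolation=2)]))
E
```

```text
s [213.  239.8 240.   18.   33. ] [608.2 134.  143. ]
s [223.  212.3 250.8  17.   34. ] [596.1 175.3 143. ]
s [ 31.  257.8 243.2   8.   19. ] [600.3 108.1 143. ]
s [255.  184.6 261.5  18.   18. ] [584.2 216.6 143. ]
s [255.  156.7 272.6  17.   34. ] [571.8 257.7 143. ]
s [1581.   230.2  282.    90.    36. ] [546.2 151.7 143. ]
t [1220.   268.8  255.3   74.    63. ] [580.  135.4 143. ]
t [198.  269.6 239.8  14.   30. ] [609.5 134.7 143. ]
t [203.  247.7 245.7  13.   30. ] [597.2 176.  143. ]
t [215.  204.3 257.6  14.   30. ] [572.4 258.5 143. ]
t [198.  226.  251.6  17.   16. ] [585.  217.2 143. ]
handle s [2004.   492.6  263.4   85.    30. ] [ 532.2 -233.9  137. ]
handle t [459.  465.7 293.6  58.   15. ] [ 516.2 -242.7  137. ]
panel s [[ 557.34126162 -152.9976328   157.        ]
 [ 551.83724793 -325.86453154  157.        ]] t [[ 552.79031192 -155.61490683  157.        ]
 [ 553.13907239 -353.98722917  157.        ]]
cab front top t [[ 581.11032288 -132.02580911  172.        ]
 [ 583.94109291 -328.90729382  172.        ]] s [[ 593.56203822 -152.03091634  172.        ]
 [ 584.56720847 -323.04228255  172.        ]]
rail ends t [[496.10662497 265.10128653  66.        ]
 [545.67952861  85.65270848  66.        ]] s [[500.26877859 262.07502085  66.        ]
 [544.25819295  90.36708108  66.        ]]
7955 ((668.0907592773438, 292.8741149902344), (405.5467224121094, 187.72885131835938), 53.42231369018555) 138.54906942435832
5019 ((665.6898193359375, 291.4275207519531), (400.1978454589844, 188.047607421875), 54.29643630981445) 139.2134947940553
```

View pics/c1.png

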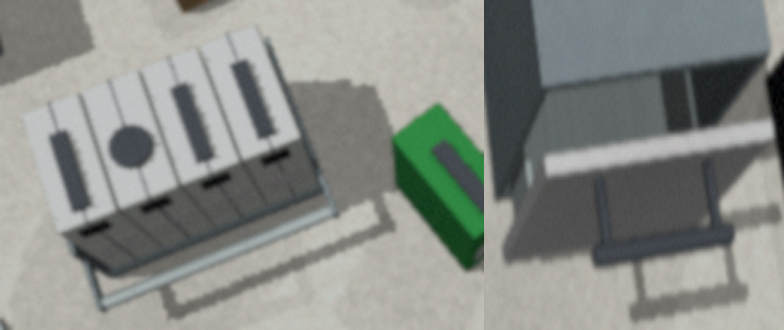

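The crop confirms it: the only round cap sits on the second case from the left in the row, at crop (131,147). The drawer is slightly open and the handle bar is level at crop (597,250)-(730,235).

```bash
python3 - <<'E'
from h import *
yaw=np.arctan2(36.8,123.8);ux=np.array([np.cos(yaw),np.sin(yaw)]);uy=np.array([-ux[1],ux[0]]);c=np.array([590.5,196.2])
for n in("scene","top"):
    d=np.load(n+"0.npz");X=cloud(d);ok=d["depth"]>0
    def sel(x,y,z): return X[ok&(X[...,0]>x[0])&(X[...,0]<x[1])&(X[...,1]>y[0])&(X[...,1]<y[1])&(X[...,2]>z[0])&(X[...,2]<z[1])]
    P=sel((450,700),(60,330),(135,141));q=np.c_[(P[:,:2]-c)@ux,(P[:,:2]-c)@uy]
    print(n,"tops",np.percentile(q,[1,99],axis=0).round(1).tolist())
    P=sel((450,700),(60,330),(45,82));q=np.c_[(P[:,:2]-c)@ux,(P[:,:2]-c)@uy,P[:,2]];q=q[(q[:,0]<-62)&(abs(q[:,1])<75)]
    print("rail",len(q),q.mean(0).round(1),np.percentile(q,[2,98],axis=0).round(1).tolist(),"slope",np.polyfit(q[:,1],q[:,0],1).round(3))
    H=sel((480,540),(-320,-170),(120,150))
    print("handle",len(H),H.mean(0).round(1),np.percentile(H,[2,98],axis=0).round(1).tolist(),np.polyfit(H[:,1],H[:,0],1).round(3))
    W=sel((535,575),(-350,-140),(151,162));print("panel",len(W),W.mean(0).round(1),np.percentile(W,[2,98],axis=0).round(1).tolist(),np.polyfit(W[:,1],W[:,0],1).round(3))
    C=sel((550,800),(-400,-90),(167,178));print("cab",cv2.minAreaRect(C[:,:2].astype(np.float32)),np.percentile(C,[1,99],axis=0).round(1).tolist())
E
```

```text
scene tops [[-35.7, -83.7], [52.8, 84.8]]
rail 617 [-73.6   0.7  70. ] [[-78.1, -71.6, 66.2], [-68.2, 72.4, 72.9]] slope [ 7.000e-03 -7.356e+01]
handle 665 [ 518.  -239.   141.3] [[510.0, -290.4, 136.7], [537.8, -187.0, 144.6]] [8.00000e-03 5.19949e+02]
panel 874 [ 554.  -238.7  156.7] [[549.1, -324.5, 151.9], [559.8, -155.3, 159.3]] [1.10000e-02 5.56759e+02]
cab ((692.8939208984375, -242.25430297851562), (178.0394287109375, 215.67703247070312), 89.32434844970703) [[586.9, -328.3, 169.0], [796.2, -154.9, 174.9]]
top tops [[-35.0, -83.7], [54.0, 85.2]]
rail 365 [-72.8  -0.3  70.5] [[-77.5, -71.7, 65.6], [-67.9, 71.3, 75.4]] slope [-3.0000e-03 -7.2833e+01]
handle 415 [ 518.3 -238.7  142. ] [[509.4, -290.0, 137.3], [539.0, -188.0, 146.7]] [2.00000e-03 5.18844e+02]
panel 495 [ 554.4 -238.8  157.6] [[548.6, -324.7, 153.5], [560.3, -155.1, 161.3]] [1.80000e-02 5.58587e+02]
cab ((693.3251953125, -242.09808349609375), (178.0428009033203, 215.39620971679688), 89.26364135742188) [[587.4, -328.3, 168.4], [797.6, -154.4, 177.2]]
```

```bash
cat >> h.py <<'E'
def go(p,R):
    "print the shift and turn, in row units, from the present pose to tool point p, axes R"
    from station import monitor
    o=monitor.get_obs();A=Ro.from_quat(o["tool_rot"]);R=Ro.from_matrix(R)
    print("t",round(o["time"],2),"at",o["ee_pos"].round(1),"F",o["wrist_force"].round(1),"w",round(o["width"],3),"g",round(o["grasp_force"],1))
    print("xyz",(A.inv().apply(np.array(p)-o["ee_pos"])/150).round(3),"rot",((A.inv()*R).as_rotvec()/(np.pi/2)).round(4))
def down(a):
    "tool down, its y axis at yaw a"
    y=np.array([np.cos(a),np.sin(a),0]);z=np.array([0,0,-1.]);return np.c_[np.cross(y,z),y,z]
E
M='{"xyz":[[-0.75,-0.9,0],[-0.75,-0.9,0],[-0.75,-0.9,0],[-0.75,-0.9,0],[-0.75,-0.9,0]],"rotation":[[0,0,0],[0,0,0],[0,0,0],[0,0,0],[0,0,0]],"claw":[0.3,0.3,0.3,0.3,0.3]}'
python3 -m pendant '{"xyz":[[-0.75,-0.9,0],[-0.75,-0.9,0],[-0.75,-0.9,0],[-0.75,-0.9,0],[-0.75,-0.9,0]],"rotation":[[0,0,0],[0,0,0],[0,0,0],[0,0,0],[0,0,0]],"claw":[0.3,0.3,0.3,0.3,0.3]}'
python3 -c "
from h import *
go([514.5,-239,200],down(0.012))"
```

```text
time: 0.52
ee_pos: [272.5, 418.0, 242.0]
tool_rot: [0.173, 0.985, -0.001, -0.0]
wrist_force: [0.6, 1.8, 0.4]
width: 0.312
grasp_force: 0.0
t 0.52 at [272.5 418.  242. ] F [0.6 1.8 0.4] w 0.312 g 0.0
xyz [-3.009 -3.568  0.29 ] rot [-0.0015  0.0012  0.7712]
```

```bash
python3 -m pendant '{"xyz":[[-0.75,-0.9,0],[-0.75,-0.9,0],[-0.75,-0.9,0],[-0.75,-0.9,0],[-0.75,-0.9,0]],"rotation":[[0,0,0],[0,0,0],[0,0,0],[0,0,0],[0,0,0]],"claw":[0.3,0.3,0.3,0.3,0.3]}' >/dev/null
python3 -m pendant '{"xyz":[[-0.75,-0.9,0],[-0.75,-0.9,0],[-0.75,-0.9,0],[-0.75,-0.9,0],[-0.75,-0.9,0]],"rotation":[[0,0,0],[0,0,0],[0,0,0],[0,0,0],[0,0,0]],"claw":[0.3,0.3,0.3,0.3,0.3]}' >/dev/null
python3 -m pendant '{"xyz":[[-0.75,-0.9,0],[-0.75,-0.9,0],[-0.75,-0.9,0],[-0.75,-0.9,0],[-0.75,-0.9,0]],"rotation":[[0,0,0],[0,0,0],[0,0,0],[0,0,0],[0,0,0]],"claw":[0.3,0.3,0.3,0.3,0.3]}' >/dev/null
python3 -m pendant '{"xyz":[[-0.75,-0.86,0],[-0.75,-0.86,0],[-0.75,-0.86,0],[-0.75,-0.86,0],[-0.75,-0.86,0]],"rotation":[[0,0,0.07],[0,0,0.14],[0,0,0.21],[0,0,0.28],[0,0,0.35]],"claw":[0.3,0.3,0.3,0.3,0.3]}' >/dev/null
python3 -m pendant '{"xyz":[[0,0,0.15],[0,0,0.15],[0,0,0.15],[0,0,0.15],[0,0,0.15]],"rotation":[[0,0,0.08],[0,0,0.16],[0,0,0.24],[0,0,0.32],[0,0,0.38]],"claw":[0.3,0.3,0.3,0.3,0.3]}'
python3 -c "
from h import *
go([514.5,-239,129],down(0.012))"
```

```text
time: 2.6
ee_pos: [514.5, -231.6, 219.4]
tool_rot: [0.681, 0.732, -0.0, -0.0]
wrist_force: [0.1, 0.2, -0.4]
width: 0.302
grasp_force: 0.0
t 2.6 at [ 514.5 -231.6  219.4] F [ 0.1  0.2 -0.4] w 0.302 g 0.0
xyz [-0.05  -0.003  0.602] rot [-0.0004 -0.0003  0.0379]
```

```bash
python3 -m pendant '{"xyz":[[-0.05,-0.003,0.1],[-0.05,-0.003,0.3],[-0.05,-0.003,0.5],[-0.05,-0.003,0.6],[-0.05,-0.003,0.6]],"rotation":[[0,0,0.04],[0,0,0.04],[0,0,0.04],[0,0,0.04],[0,0,0.04]],"claw":[0.3,0.3,0.3,0.3,0.3]}'
python3 -m pendant '{"xyz":[[0,0,0],[0,0,0],[0,0,0],[0,0,0],[0,0,0]],"rotation":[[0,0,0],[0,0,0],[0,0,0],[0,0,0],[0,0,0]],"claw":[0,0,0,0,0]}' 40
python3 -c "
from h import *
go([514.5,-239,129],down(0.012))"
```

```text
time: 3.02
ee_pos: [513.0, -238.2, 126.5]
tool_rot: [0.702, 0.713, -0.001, -0.003]
wrist_force: [-0.9, 0.5, -0.8]
width: 0.299
grasp_force: 0.0
time: 3.43
ee_pos: [514.5, -239.3, 130.1]
tool_rot: [0.702, 0.713, 0.0, 0.0]
wrist_force: [1.8, 2.6, -13.7]
width: 0.115
grasp_force: 39.5
t 3.43 at [ 514.5 -239.3  130.1] F [  1.8   2.6 -13.7] w 0.115 g 39.5
xyz [ 0.002 -0.     0.008] rot [ 0.0002 -0.0001  0.0022]
```

```bash
python3 -m pendant '{"xyz":[[0,-0.1,0],[0,-0.25,0],[0,-0.4,0],[0,-0.55,0],[0,-0.7,0]],"rotation":[[0,0,0],[0,0,0],[0,0,0],[0,0,0],[0,0,0]],"claw":[0,0,0,0,0]}'
python3 -m pendant '{"xyz":[[0,-0.05,0],[0,-0.08,0],[0,-0.11,0],[0,-0.13,0],[0,-0.13,0]],"rotation":[[0,0,0],[0,0,0],[0,0,0],[0,0,0],[0,0,0]],"claw":[0,0,0,0,0]}'
python3 -m pendant '{"xyz":[[0,-0.02,0],[0,-0.04,0],[0,-0.06,0],[0,-0.06,0],[0,-0.06,0]],"rotation":[[0,0,0],[0,0,0],[0,0,0],[0,0,0],[0,0,0]],"claw":[0,0,0,0,0]}'
```

```text
time: 3.85
ee_pos: [407.7, -238.2, 130.0]
tool_rot: [0.702, 0.712, 0.001, -0.002]
wrist_force: [4.8, 28.1, 0.0]
width: 0.115
grasp_force: 41.8
time: 4.27
ee_pos: [387.7, -237.9, 130.0]
tool_rot: [0.702, 0.712, 0.001, -0.003]
wrist_force: [-2.7, 30.3, 6.0]
width: 0.109
grasp_force: 42.4
time: 4.68
ee_pos: [380.9, -238.1, 130.0]
tool_rot: [0.702, 0.712, 0.002, -0.002]
wrist_force: [17.3, 40.0, -3.3]
width: 0.11
grasp_force: 41.7
```

```bash
python3 -m pendant '{"xyz":[[0.013,0,0],[0.016,-0.02,0],[0.016,-0.04,0],[0.016,-0.04,0],[0.016,-0.04,0]],"rotation":[[0,0,0],[0,0,0],[0,0,0],[0,0,0],[0,0,0]],"claw":[0,0,0,0,0]}'
python3 -m pendant '{"xyz":[[0,-0.02,0],[0,-0.03,0],[0,-0.03,0],[0,-0.03,0],[0,-0.03,0]],"rotation":[[0,0,0],[0,0,0],[0,0,0],[0,0,0],[0,0,0]],"claw":[0,0,0,0,0]}'
```

```text
time: 5.1
ee_pos: [380.6, -240.2, 131.3]
tool_rot: [0.702, 0.712, 0.003, 0.005]
wrist_force: [46.7, 23.7, -19.8]
width: 0.109
grasp_force: 41.0
time: 5.52
ee_pos: [380.1, -240.5, 131.7]
tool_rot: [0.703, 0.712, 0.005, 0.008]
wrist_force: [86.8, 40.9, -36.3]
width: 0.114
grasp_force: 44.7
```

```bash
python3 -m pendant '{"xyz":[[0,0.03,0],[0,0.045,0],[0,0.045,0],[0,0.045,0],[0,0.045,0]],"rotation":[[0,0,0],[0,0,0],[0,0,0],[0,0,0],[0,0,0]],"claw":[0,0,0.3,0.3,0.3]}'
python3 -m pendant '{"xyz":[[0,0,0],[0,0,0],[0,0,-0.2],[0,0,-0.4],[0,0,-0.6]],"rotation":[[0,0,0],[0,0,0],[0,0,0],[0,0,0],[0,0,0]],"claw":[0.3,0.3,0.3,0.3,0.3]}'
python3 - <<'E'
from h import *
from station import eyes
for n in("scene","top"):
    d=eyes.read_camera(n);np.savez(n+"1.npz",**d);X=cloud(d);ok=d["depth"]>0
    def sel(x,y,z): return X[ok&(X[...,0]>x[0])&(X[...,0]<x[1])&(X[...,1]>y[0])&(X[...,1]<y[1])&(X[...,2]>z[0])&(X[...,2]<z[1])]
    W=sel((400,440),(-350,-140),(150,163));print("panel",len(W),W.mean(0).round(1),np.percentile(W,[2,98],axis=0).round(1).tolist(),np.polyfit(W[:,1],W[:,0],1).round(3))
    H=sel((340,400),(-310,-170),(125,150));print("handle",len(H),H.mean(0).round(1),np.percentile(H,[2,98],axis=0).round(1).tolist())
    F=sel((420,590),(-350,-140),(5,25));print("floor",len(F),np.percentile(F,[2,98],axis=0).round(1).tolist())
    W=sel((420,580),(-350,-140),(55,75));print("walls",len(W),np.percentile(W,[2,50,98],axis=0).round(1).tolist(),[np.polyfit(w[:,0],w[:,1],1).round(3).tolist() for w in (W[W[:,1]>-240],W[W[:,1]<-240])])
    cv2.imwrite(f"pics/{n}1.png",d["pixels"][:,:,::-1])
E
```

```text
time: 5.93
ee_pos: [377.3, -239.7, 130.4]
tool_rot: [0.702, 0.713, -0.0, 0.001]
wrist_force: [-0.4, -0.0, 0.3]
width: 0.302
grasp_force: 0.0
time: 6.35
ee_pos: [376.6, -239.1, 220.8]
tool_rot: [0.702, 0.712, -0.0, -0.001]
wrist_force: [0.3, -0.2, 0.3]
width: 0.299
grasp_force: 0.0
panel 691 [ 421.1 -213.9  157. ] [[416.0, -277.5, 151.8], [426.6, -152.8, 159.5]] [1.9000e-02 4.2515e+02]
handle 689 [ 382.4 -234.7  141.4] [[375.8, -288.9, 137.5], [396.3, -185.5, 144.5]]
floor 6620 [[441.7, -311.3, 12.5], [587.1, -165.4, 21.4]]
walls 872 [[432.3, -315.3, 55.4], [502.1, -309.9, 64.2], [576.8, -163.5, 67.9]] [[-0.031, -150.463], [-0.012, -306.168]]
panel 357 [ 421.4 -215.1  157.7] [[415.7, -312.0, 152.8], [426.3, -152.3, 162.0]] [1.20000e-02 4.23936e+02]
handle 248 [ 382.9 -217.5  142.3] [[376.3, -257.2, 137.3], [397.0, -184.4, 146.6]]
floor 5013 [[428.5, -310.4, 10.4], [586.7, -164.7, 21.8]]
walls 513 [[425.2, -315.1, 55.3], [497.4, -283.2, 64.8], [576.1, -161.8, 70.6]] [[0.055, -194.81], [-0.098, -260.25]]
```

View pics/top1.png

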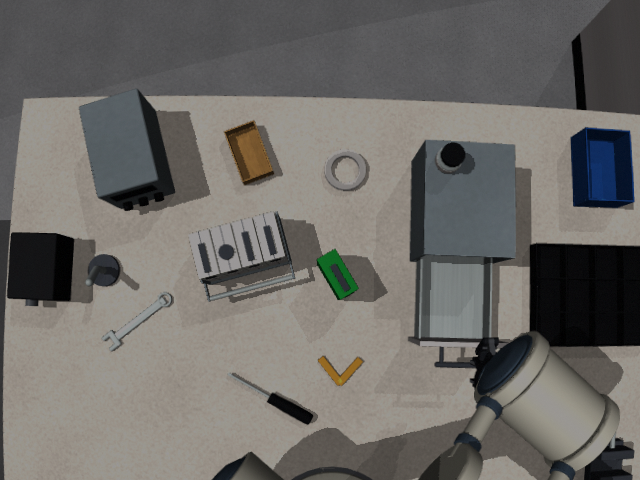

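Top view: the drawer is open, with its panel at (415-495,343) and its floor clear; the rack is untouched. Panel x is 416–426 and the cabinet front 587, so the drawer is fully open. Next I reach behind the target case.

```bash
python3 -m pendant '{"xyz":[[0.8,0.49,-0.15],[0.8,0.49,-0.15],[0.8,0.49,-0.15],[0.8,0.49,-0.15],[0.8,0.49,-0.15]],"rotation":[[0,0,0],[0,0,0],[0,0,0],[0,0,0],[0,0,0]],"claw":[0,0,0,0,0]}' 40 >/dev/null
python3 -m pendant '{"xyz":[[0.8,0.49,0],[0.8,0.49,0],[0.8,0.49,0],[0.8,0.49,0],[0.8,0.49,0]],"rotation":[[0,0,0],[0,0,0],[0,0,0],[0,0,0],[0,0,0]],"claw":[0,0,0,0,0]}' >/dev/null
python3 -m pendant '{"xyz":[[0.8,0.49,0],[0.8,0.49,0],[0.8,0.49,0],[0.8,0.49,0],[0.8,0.49,0]],"rotation":[[0,0,0],[0,0,0],[0,0,0],[0,0,0],[0,0,0]],"claw":[0,0,0,0,0]}' >/dev/null
python3 -m pendant '{"xyz":[[0.76,0.49,0],[0.76,0.49,0],[0.76,0.49,0],[0.76,0.49,0],[0.76,0.49,0]],"rotation":[[0,0,-0.05],[0,0,-0.1],[0,0,-0.15],[0,0,-0.174],[0,0,-0.174]],"claw":[0,0,0,0,0]}'
python3 -c "
from h import *
go([664.9,240.9,230],down(.289))"
```

```text
time: 8.12
ee_pos: [664.6, 239.9, 241.0]
tool_rot: [0.596, 0.803, -0.0, -0.0]
wrist_force: [0.4, -0.0, 0.5]
width: -0.003
grasp_force: 0.0
t 8.12 at [664.6 239.9 241. ] F [ 0.4 -0.   0.5] w -0.003 g 0.0
xyz [0.006 0.004 0.073] rot [-0.0006  0.      0.0024]
```

```bash
python3 -m pendant '{"xyz":[[0.006,0.004,0.2],[0.006,0.004,0.4],[0.006,0.004,0.6],[0.006,0.004,0.8],[0.006,0.004,0.8]],"rotation":[[0,0,0.002],[0,0,0.002],[0,0,0.002],[0,0,0.002],[0,0,0.002]],"claw":[0,0,0,0,0]}'
python3 -m pendant '{"xyz":[[0,-0.03,0],[0,-0.06,0],[0,-0.09,0],[0,-0.12,0],[0,-0.15,0]],"rotation":[[0,0,0],[0,0,0],[0,0,0],[0,0,0],[0,0,0]],"claw":[0,0,0,0,0]}'
python3 - <<'E'
from h import *
from station import eyes
d=eyes.read_camera("scene");cv2.imwrite("pics/s2.png",cv2.resize(d["pixels"][190:345,125:345,::-1],None,fx=2.5,fy=2.5))
E
```

```text
time: 8.53
ee_pos: [660.5, 236.9, 116.2]
tool_rot: [0.6, 0.8, -0.004, -0.003]
wrist_force: [-1.2, -0.8, -0.4]
width: 0.001
grasp_force: 0.0
time: 8.95
ee_pos: [642.8, 233.8, 124.0]
tool_rot: [0.599, 0.801, 0.001, 0.001]
wrist_force: [1.3, 0.6, 1.3]
width: -0.007
grasp_force: 0.7
```

View pics/s2.png

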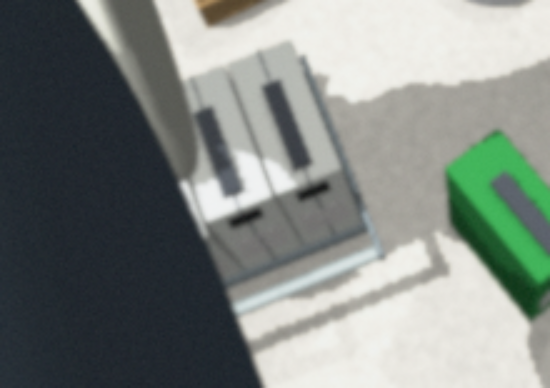

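The arm hides the target; the two right-hand neighbours at crop (220,150) and (290,120) still stand. I go on by force and position.

```bash
python3 -m pendant '{"xyz":[[0,-0.03,0],[0,-0.06,0],[0,-0.09,0],[0,-0.09,0],[0,-0.09,0]],"rotation":[[0,0,0],[0,0,0],[0,0,0],[0,0,0],[0,0,0]],"claw":[0,0,0,0,0]}'
python3 -m pendant '{"xyz":[[0,-0.03,0],[0,-0.06,0],[0,-0.09,0],[0,-0.09,0],[0,-0.09,0]],"rotation":[[0,0,0],[0,0,0],[0,0,0],[0,0,0],[0,0,0]],"claw":[0,0,0,0,0]}'
python3 - <<'E'
from h import *
from station import eyes
d=eyes.read_camera("top");np.savez("t3.npz",**d);cv2.imwrite("pics/t3.png",cv2.resize(d["pixels"][190:310,180:310,::-1],None,fx=4,fy=4))
E
```

```text
time: 9.42
ee_pos: [629.9, 230.2, 123.0]
tool_rot: [0.599, 0.801, 0.001, 0.001]
wrist_force: [3.4, 1.2, 5.5]
width: 0.001
grasp_force: 2.9
time: 9.83
ee_pos: [621.0, 227.5, 126.2]
tool_rot: [0.599, 0.801, 0.005, 0.004]
wrist_force: [11.8, 3.5, 27.0]
width: 0.001
grasp_force: 12.5
```

View pics/t3.png

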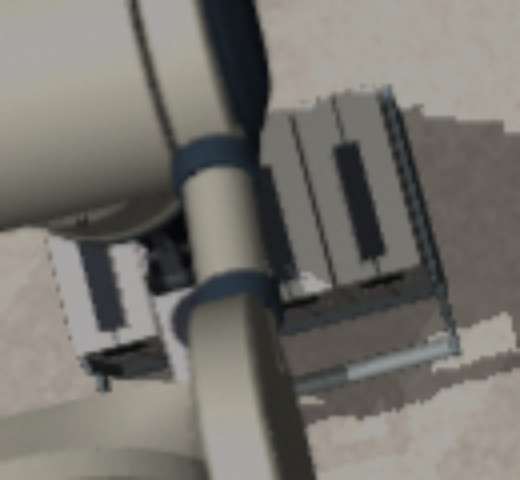

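Top crop: the left neighbour stands in place, and the white corner of the target shows forward of it at (175,320), so it is tipping. I continue along its arc, forward and up.

```bash
python3 -m pendant '{"xyz":[[0,-0.02,-0.03],[0,-0.05,-0.055],[0,-0.08,-0.08],[0,-0.11,-0.1],[0,-0.11,-0.1]],"rotation":[[0,0,0],[0,0,0],[0,0,0],[0,0,0],[0,0,0]],"claw":[0,0,0,0,0]}'
python3 -m pendant '{"xyz":[[0,-0.03,-0.01],[0,-0.06,-0.02],[0,-0.06,-0.02],[0,-0.06,-0.02],[0,-0.06,-0.02]],"rotation":[[0,0,0],[0,0,0],[0,0,0],[0,0,0],[0,0,0]],"claw":[0,0,0,0,0]}'
```

```text
time: 10.3
ee_pos: [599.6, 221.4, 137.6]
tool_rot: [0.599, 0.801, -0.0, -0.0]
wrist_force: [-0.2, -0.2, 0.0]
width: -0.002
grasp_force: 0.0
time: 10.72
ee_pos: [592.1, 219.1, 140.1]
tool_rot: [0.599, 0.801, -0.0, -0.0]
wrist_force: [0.2, 0.1, -0.3]
width: -0.003
grasp_force: 0.0
```

```bash
python3 -m pendant '{"xyz":[[0,0.1,-0.1],[0,0.1,-0.35],[0,0.1,-0.6],[0,0.1,-0.8],[0,0.1,-0.8]],"rotation":[[0,0,0],[0,0,0],[0,0,0],[0,0,0],[0,0,0]],"claw":[0,0,0,0,0]}' >/dev/null
python3 -m pendant '{"xyz":[[-0.9,-0.6,0],[-0.9,-0.6,0],[-0.9,-0.6,0],[-0.9,-0.6,0],[-0.9,-0.6,0]],"rotation":[[0,0,0.07],[0,0,0.14],[0,0,0.21],[0,0,0.28],[0,0,0.35]],"claw":[0.8,0.8,0.8,0.8,0.8]}' >/dev/null
python3 -m pendant '{"xyz":[[-0.75,-0.6,0],[-0.75,-0.6,0],[-0.75,-0.6,0],[-0.75,-0.6,0],[-0.75,-0.6,0]],"rotation":[[0,0,0.07],[0,0,0.14],[0,0,0.21],[0,0,0.28],[0,0,0.35]],"claw":[0.8,0.8,0.8,0.8,0.8]}'
python3 - <<'E'
from h import *
from station import eyes
ux=np.array([.9585,.285]);uy=np.array([-.285,.9585]);O=np.array([599.2,198.8])
ims=[]
for n,b in(("scene",(125,190,345,345)),("top",(175,190,325,310))):
    d=eyes.read_camera(n);np.savez(n+"4.npz",**d)
    x0,y0,x1,y1=b;ims.append(cv2.resize(d["pixels"][y0:y1,x0:x1,::-1],(400,300),interpolation=2))
    X=cloud(d);q=np.dstack([(X[...,:2]-O)@ux,(X[...,:2]-O)@uy,X[...,2]])
    g=d["pixels"].max(2)
    m=(d["depth"]>0)&(abs(q[...,1]-21.5)<17)&(q[...,0]<-15)&(q[...,0]>-125)&(q[...,2]>95)&(q[...,2]<190)
    P=q[m];print(n,len(P),np.percentile(P,[1,50,99],axis=0).round(1).tolist())
    # top face profile
    for a in range(-110,-10,10):
        s=P[(P[:,0]>a)&(P[:,0]<a+10)]
        if len(s)>5: print(a+5,np.median(s[:,2]).round(1),len(s))
    m2=(d["depth"]>0)&(q[...,0]<-55)&(q[...,0]>-110)&(q[...,2]>105)&(abs(q[...,1])<95)
    print("y range",np.percentile(q[m2][:,1],[1,99]).round(1), "cap/dark blobs",[np.round(b,1).tolist() for b in blobs(d,b,95,40) if b[0]<400])
cv2.imwrite("pics/v4.png",np.hstack(ims))
E
```

```text
time: 11.97
ee_pos: [438.6, -18.2, 260.2]
tool_rot: [0.931, 0.366, -0.001, -0.0]
wrist_force: [1.2, -0.5, 0.3]
width: 0.8
grasp_force: 0.0
scene 1569 [[-106.8, 4.8, 117.9], [-67.0, 21.3, 146.0], [-17.8, 38.1, 165.4]]
-105 120.6 149
-95 126.6 194
-85 137.9 203
-75 143.9 190
-65 146.7 177
-55 151.8 197
-45 158.3 200
-35 163.5 162
-25 153.6 69
-15 141.6 28
y range [ 1.7 42.7] cap/dark blobs [[140.0, 215.6, 193.4, 26.0, 10.0], [214.0, 239.9, 240.0, 18.0, 33.0], [225.0, 212.3, 250.7, 17.0, 34.0], [256.0, 156.7, 272.5, 17.0, 34.0], [289.0, 199.8, 305.6, 20.0, 19.0]]
top 876 [[-107.0, 4.7, 118.5], [-62.2, 21.3, 147.1], [-16.5, 38.1, 167.2]]
-105 121.3 75
-95 126.7 96
-85 138.4 95
-75 144.2 97
-65 146.8 97
-55 152.3 103
-45 158.6 101
-35 164.3 99
-25 154.4 76
-15 143.6 37
y range [ 1.8 42.4] cap/dark blobs [[281.0, 188.2, 195.2, 34.0, 15.0], [193.0, 269.7, 240.0, 13.0, 30.0], [194.0, 247.8, 246.1, 13.0, 29.0], [207.0, 204.3, 257.4, 13.0, 30.0], [55.0, 309.9, 277.9, 12.0, 12.0], [218.0, 211.0, 282.5, 23.0, 28.0], [196.0, 235.5, 287.8, 16.0, 15.0], [140.0, 315.6, 298.7, 21.0, 20.0]]
```

View pics/v4.png

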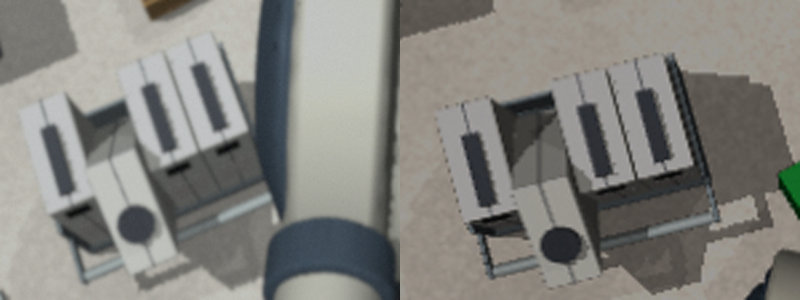

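Both views: the target leans on the rail with its cap at (137,225) in the left crop and the other three still stand. The top slope is about 0.55 rad. Next is the tilted grasp.

```bash
cat >> h.py <<'E'
ux=np.array([.9585,.285,0]);uy=np.array([-.285,.9585,0]);O=np.array([599.2,198.8,0])
def tilt(th):
    z=np.sin(th)*ux+[0,0,-np.cos(th)];return np.c_[np.cross(-uy,z),-uy,z]
RT=tilt(.55)
G=O-69.1*ux+22.1*uy+np.array([0,0,113.4])
E
python3 -c "
from h import *
print(G.round(1)); go(G-100*RT[:,2],RT)
from station import monitor;print(monitor.get_obs()['joint_positions'].round(2))"
```

```text
[526.7 200.3 113.4]
t 12.07 at [441.6 -17.2 260.5] F [0.6 0.1 0.1] w 0.803 g 0.0
xyz [ 1.093 -0.826  0.412] rot [-0.0811  0.3436  0.2879]
[-0.17  0.21  1.75 -0.    1.18  0.64]
```

```bash
python3 -m pendant '{"xyz":[[0.55,-0.42,0.1],[0.55,-0.42,0.1],[0.55,-0.42,0.1],[0.55,-0.42,0.1],[0.55,-0.42,0.1]],"rotation":[[-0.01,0.06,0.05],[-0.02,0.12,0.1],[-0.04,0.17,0.14],[-0.05,0.22,0.18],[-0.05,0.22,0.18]],"claw":[0.8,0.8,0.8,0.8,0.8]}' >/dev/null
python3 -c "
from h import *
go(G-100*RT[:,2],RT)"
```

```text
t 12.48 at [456.7  87.2 244.3] F [-0.7 -0.6 -0.6] w 0.802 g 0.0
xyz [ 0.288 -0.532  0.415] rot [-0.0344  0.123   0.111 ]
```

```bash
python3 -m pendant '{"xyz":[[0.29,-0.53,0.41],[0.29,-0.53,0.41],[0.29,-0.53,0.41],[0.29,-0.53,0.41],[0.29,-0.53,0.41]],"rotation":[[-0.02,0.06,0.05],[-0.034,0.123,0.11],[-0.034,0.123,0.11],[-0.034,0.123,0.11],[-0.034,0.123,0.11]],"claw":[0.8,0.8,0.8,0.8,0.8]}' >/dev/null
python3 -m pendant '{"xyz":[[0,0,0],[0,0,0]],"rotation":[[0,0,0],[0,0,0]],"claw":[0.8,0.8]}'
python3 -c "
from h import *
go(G,RT)"
```

```text
time: 13.07
ee_pos: [479.7, 183.4, 200.6]
tool_rot: [0.953, 0.14, 0.268, -0.038]
wrist_force: [0.8, -0.4, -0.1]
width: 0.8
grasp_force: 0.0
t 13.07 at [479.7 183.4 200.6] F [ 0.8 -0.4 -0.1] w 0.8 g 0.0
xyz [-0.019 -0.019  0.669] rot [0.0009 0.0015 0.0014]
```

```bash
python3 -m pendant '{"xyz":[[-0.02,-0.02,0.05],[-0.02,-0.02,0.2],[-0.02,-0.02,0.4],[-0.02,-0.02,0.6],[-0.02,-0.02,0.67]],"rotation":[[0,0.001,0.001],[0,0.001,0.001],[0,0.001,0.001],[0,0.001,0.001],[0,0.001,0.001]],"claw":[0.8,0.8,0.8,0.8,0.8]}'
python3 -m pendant '{"xyz":[[0,0,0],[0,0,0]],"rotation":[[0,0,0],[0,0,0]],"claw":[0.8,0.8]}'
python3 -c "
from h import *
go(G,RT)"
```

```text
time: 13.48
ee_pos: [536.5, 201.4, 127.5]
tool_rot: [0.956, 0.139, 0.255, -0.039]
wrist_force: [0.0, -0.0, 1.1]
width: 0.798
grasp_force: 0.0
time: 13.65
ee_pos: [533.6, 201.2, 129.0]
tool_rot: [0.956, 0.138, 0.255, -0.039]
wrist_force: [-1.0, 0.6, 0.8]
width: 0.799
grasp_force: 0.0
t 13.65 at [533.6 201.2 129. ] F [-1.   0.6  0.8] w 0.799 g 0.0
xyz [-0.092 -0.007  0.067] rot [-0.0019  0.0175 -0.0015]
```

```bash
python3 -c "
from h import *
go(G,RT)
from station import monitor;o=monitor.get_obs();print(o['joint_positions'].round(3),o['qvel'].round(2))"
```

```text
t 13.65 at [533.6 201.2 129. ] F [-1.   0.6  0.8] w 0.799 g 0.0
xyz [-0.092 -0.007  0.067] rot [-0.0019  0.0175 -0.0015]
[0.24  0.469 2.033 0.23  0.12  1.302] [ 0.01 -0.03  0.02 -0.   -0.    0.01]
```

j5 is at its limit (0.12), so I use a shallower tool tilt (0.38) for the grasp.

```bash
cat >> h.py <<'E'
R2=tilt(.38);G2=O-70.3*ux+22.1*uy+np.array([0,0,112.8])
E
python3 -c "
from h import *
go(G2-20*R2[:,2],R2)"
```

```text
t 13.65 at [533.6 201.2 129. ] F [-1.   0.6  0.8] w 0.799 g 0.0
xyz [-0.082 -0.008 -0.066] rot [-0.002  -0.0908 -0.0013]
```

```bash
python3 -m pendant '{"xyz":[[-0.04,-0.008,-0.066],[-0.08,-0.008,-0.066],[-0.08,-0.008,-0.066],[-0.08,-0.008,-0.066]],"rotation":[[0,-0.05,0],[0,-0.09,0],[0,-0.09,0],[0,-0.09,0]],"claw":[0.8,0.8,0.8,0.8]}'
python3 -c "
from h import *
go(G2,R2)
from station import monitor;o=monitor.get_obs();print(o['joint_positions'].round(3),o['qvel'].round(2))"
```

```text
time: 13.98
ee_pos: [518.8, 198.6, 132.6]
tool_rot: [0.971, 0.141, 0.189, -0.03]
wrist_force: [-1.4, 0.1, -0.5]
width: 0.799
grasp_force: 0.0
t 13.98 at [518.8 198.6 132.6] F [-1.4  0.1 -0.5] w 0.799 g 0.0
xyz [-0.007  0.005  0.139] rot [-0.0024 -0.0034 -0.0009]
[0.247 0.443 1.954 0.056 0.36  1.48 ] [ 0.    0.01  0.03  0.02 -0.03 -0.01]
```

```bash
python3 -m pendant '{"xyz":[[-0.007,0.005,0.05],[-0.007,0.005,0.1],[-0.007,0.005,0.138],[-0.007,0.005,0.138],[-0.007,0.005,0.138]],"rotation":[[0,-0.003,0],[0,-0.003,0],[0,-0.003,0],[0,-0.003,0],[0,-0.003,0]],"claw":[0.8,0.8,0.8,0.8,0.8]}'
python3 -c "
from h import *
go(G2,R2)
from station import monitor;o=monitor.get_obs();print(o['joint_positions'].round(3),o['qvel'].round(2))"
python3 -m pendant '{"xyz":[[0,0,0],[0,0,0],[0,0,0],[0,0,0],[0,0,0]],"rotation":[[0,0,0],[0,0,0],[0,0,0],[0,0,0],[0,0,0]],"claw":[0.3,0.3,0.3,0.3,0.3]}' 60
```

```text
time: 14.4
ee_pos: [524.8, 199.8, 110.7]
tool_rot: [0.972, 0.141, 0.184, -0.029]
wrist_force: [1.0, 0.8, -0.7]
width: 0.804
grasp_force: 0.0
t 14.4 at [524.8 199.8 110.7] F [ 1.   0.8 -0.7] w 0.804 g 0.0
xyz [ 0.01   0.001 -0.011] rot [-0.0025  0.0029 -0.0012]
[0.246 0.492 1.951 0.061 0.324 1.474] [ 0.   -0.02 -0.   -0.    0.01  0.  ]
time: 14.82
ee_pos: [525.3, 200.0, 111.8]
tool_rot: [0.972, 0.141, 0.185, -0.029]
wrist_force: [0.4, 1.3, 0.3]
width: 0.479
grasp_force: 61.0
```

```bash
python3 -m pendant '{"xyz":[[0.02,0,-0.05],[0.04,0,-0.1],[0.06,0,-0.15],[0.075,0,-0.19],[0.075,0,-0.19]],"rotation":[[0,0,0],[0,0,0],[0,0,0],[0,0,0],[0,0,0]],"claw":[0.3,0.3,0.3,0.3,0.3]}'
python3 -m pendant '{"xyz":[[0.02,0,-0.1],[0.02,0,-0.2],[0.03,0,-0.3],[0.03,0,-0.4],[0.03,0,-0.5]],"rotation":[[0,0,0],[0,0,0],[0,0,0],[0,0,0],[0,0,0]],"claw":[0.3,0.3,0.3,0.3,0.3]}'
python3 -m pendant '{"xyz":[[0,0,-0.1],[0,0,-0.25],[0,0,-0.4],[0,0,-0.55],[0,0,-0.65]],"rotation":[[0,0,0],[0,0,0],[0,0,0],[0,0,0],[0,0,0]],"claw":[0.3,0.3,0.3,0.3,0.3]}'
python3 - <<'E'
from h import *
from station import eyes
ims=[]
for n in("scene","top"):
    d=eyes.read_camera(n);np.savez(n+"5.npz",**d)
    ims.append(cv2.resize(d["pixels"][:,:,::-1],(400,300),interpolation=2))
cv2.imwrite("pics/v5.png",np.hstack(ims))
E
```

```text
time: 15.23
ee_pos: [525.9, 200.0, 144.2]
tool_rot: [0.972, 0.141, 0.186, -0.029]
wrist_force: [0.3, -0.2, -2.2]
width: 0.486
grasp_force: 61.5
time: 15.65
ee_pos: [502.5, 192.7, 214.4]
tool_rot: [0.972, 0.141, 0.185, -0.029]
wrist_force: [0.6, 0.0, -3.3]
width: 0.481
grasp_force: 61.5
time: 16.07
ee_pos: [468.0, 182.1, 306.2]
tool_rot: [0.972, 0.141, 0.186, -0.029]
wrist_force: [2.0, 0.6, -3.4]
width: 0.483
grasp_force: 61.7
```

View pics/v5.png

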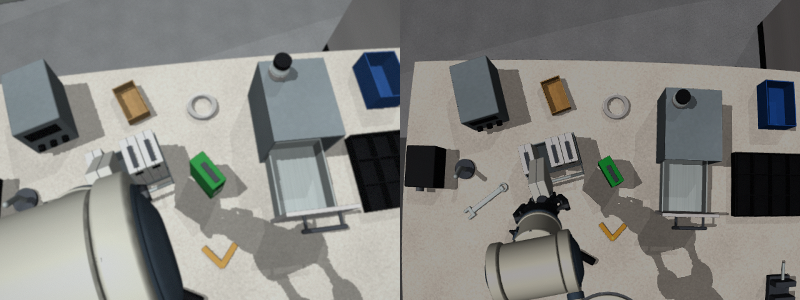

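The case hangs in the gripper above the rack, the three neighbours stand, and the drawer is open at (690,190).

```bash
cat >> h.py <<'E'
def place(t,yaw=0.):
    y=np.array([np.sin(yaw),-np.cos(yaw),0]);f=np.array([np.cos(yaw),np.sin(yaw),0]);z=np.sin(t)*f+[0,0,-np.cos(t)];return np.c_[np.cross(y,z),y,z]
E
python3 -c "
from h import *
go([470,100,310],place(-.17))
go([486,-238,300],place(-.17))"
```

```text
t 16.17 at [468.8 182.3 306.6] F [ 0.3  0.3 -2.8] w 0.485 g 61.9
xyz [-0.129  0.528 -0.078] rot [-0.0221 -0.3477  0.1849]
t 16.17 at [468.8 182.3 306.6] F [ 0.3  0.3 -2.8] w 0.485 g 61.9
xyz [-0.651  2.719 -0.225] rot [-0.0221 -0.3477  0.1849]
```

```bash
python3 -m pendant '{"xyz":[[-0.05,0.15,-0.02],[-0.1,0.35,-0.05],[-0.15,0.55,-0.07],[-0.2,0.75,-0.1],[-0.22,0.9,-0.1]],"rotation":[[0,-0.03,0.02],[-0.01,-0.08,0.05],[-0.01,-0.13,0.08],[-0.01,-0.18,0.1],[-0.01,-0.22,0.12]],"claw":[0.3,0.3,0.3,0.3,0.3]}' > /dev/null
python3 -c "
from h import *
go([486,-238,300],place(-.17))"
```

```text
t 16.58 at [472.3  40.5 305. ] F [ 1.1  0.8 -2.9] w 0.483 g 62.4
xyz [-0.093  1.857 -0.018] rot [-0.0123 -0.122   0.0647]
```

```bash
python3 -m pendant '{"xyz":[[-0.01,0.15,0],[-0.02,0.35,0],[-0.03,0.55,0],[-0.04,0.75,0],[-0.05,0.92,0]],"rotation":[[0,-0.03,0.01],[0,-0.06,0.03],[-0.01,-0.09,0.05],[-0.01,-0.12,0.064],[-0.01,-0.12,0.064]],"claw":[0.3,0.3,0.3,0.3,0.3]}' > /dev/null
python3 -m pendant '{"xyz":[[0,0,0],[0,0,0]],"rotation":[[0,0,0],[0,0,0]],"claw":[0.3,0.3]}' > /dev/null
python3 -c "
from h import *
go([486,-238,300],place(-.17))"
```

```text
t 17.17 at [479.  -96.5 300.1] F [ 0.4  0.8 -2.8] w 0.484 g 62.5
xyz [ 0.045  0.943 -0.011] rot [-0.0028 -0.0036  0.001 ]
```

```bash
python3 -m pendant '{"xyz":[[0.04,0.2,0],[0.04,0.4,0],[0.04,0.6,0],[0.04,0.8,0],[0.04,0.94,0]],"rotation":[[-0.003,-0.003,0],[-0.003,-0.003,0],[-0.003,-0.003,0],[-0.003,-0.003,0],[-0.003,-0.003,0]],"claw":[0.3,0.3,0.3,0.3,0.3]}' > /dev/null
python3 -m pendant '{"xyz":[[0,0,0],[0,0,0]],"rotation":[[0,0,0],[0,0,0]],"claw":[0.3,0.3]}' > /dev/null
python3 - <<'E'
from h import *
from station import eyes
go([486,-238,300],place(-.17))
ims=[]
for n in("scene","top"):
    d=eyes.read_camera(n);np.savez(n+"6.npz",**d)
    X=cloud(d);m=(d["depth"]>0)&(X[...,0]>380)&(X[...,0]<600)&(abs(X[...,1]+238)<40)&(X[...,2]>175)&(X[...,2]<335)
    P=X[m]
    for a in range(430,590,8):
        s=P[(P[:,0]>a)&(P[:,0]<a+8)]
        if len(s)>5: print(n,a+4,np.percentile(s[:,2],[5,50,95]).round(1),np.percentile(s[:,1],[3,97]).round(),len(s))
    ims.append(cv2.resize(d["pixels"][:,:,::-1][(150 if n=="top" else 100):(390 if n=="top" else 340),320:],(400,300),interpolation=2))
cv2.imwrite("pics/v6.png",np.hstack(ims))
E
```

```text
t 17.75 at [ 485.2 -236.4  299.2] F [-0.1  0.6 -3.7] w 0.481 g 63.0
xyz [ 0.005  0.011 -0.006] rot [ 0.0002 -0.0012  0.0017]
scene 458 [207.8 292.6 324.3] [-255. -216.] 866
scene 466 [209.4 311.6 324.9] [-254. -215.] 595
scene 474 [213.9 311.8 325.1] [-254. -210.] 628
scene 482 [214.9 322.8 330.5] [-262. -203.] 640
scene 490 [204.4 259.3 331.3] [-259. -205.] 273
scene 498 [201.3 246.8 325.1] [-224. -215.] 199
scene 506 [202.  243.6 275.1] [-217. -215.] 187
scene 514 [202.1 242.1 273.6] [-217. -215.] 180
scene 522 [202.4 239.6 274.1] [-217. -215.] 176
scene 530 [203.4 262.4 326.2] [-234. -215.] 262
scene 538 [209.  288.3 326.5] [-245. -215.] 407
scene 546 [207.7 292.  326.3] [-251. -215.] 270
top 458 [207.2 323.5 327.3] [-256. -215.] 54
top 466 [206.1 324.1 327.6] [-256. -214.] 82
top 474 [201.  234.1 325.6] [-246. -214.] 46
top 482 [199.1 217.4 326.1] [-215. -203.] 18
top 506 [280.1 297.8 315.6] [-216. -215.] 14
top 514 [218.5 293.6 326.3] [-219. -214.] 72
top 522 [205.9 285.2 327.3] [-222. -214.] 120
top 530 [207.9 285.7 327.5] [-224. -214.] 128
top 538 [208.1 291.  328.1] [-225. -214.] 136
top 546 [205.3 281.8 327. ] [-229. -214.] 76
top 586 [175.1 175.8 177.8] [-277. -200.] 18
```

View pics/v6.png

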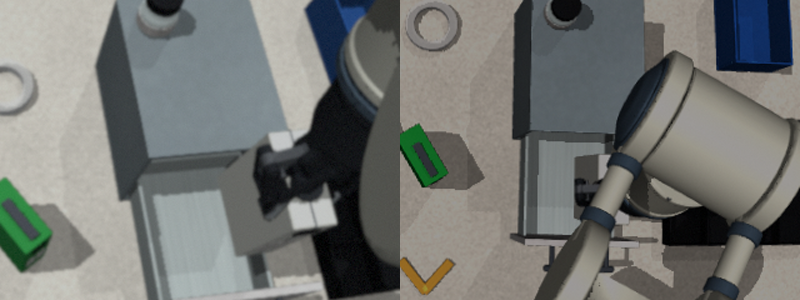

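The case hangs over the drawer: its top is level at z≈326, x 456–548, y −256 to −214. I lower it.

```bash
python3 -m pendant '{"xyz":[[0.03,0.01,0.15],[0.06,0.01,0.35],[0.1,0.01,0.6],[0.15,0.01,0.82],[0.165,0.01,0.96]],"rotation":[[0,-0.01,0],[0,-0.01,0],[0,-0.01,0],[0,-0.01,0],[0,-0.01,0]],"claw":[0.3,0.3,0.3,0.3,0.3]}'
python3 -m pendant '{"xyz":[[0,0,0],[0.01,0,0.04],[0.02,0,0.08],[0.025,0,0.13],[0.025,0,0.15]],"rotation":[[0,0,0],[0,0,0],[0,0,0],[0,0,0],[0,0,0]],"claw":[0.3,0.3,0.3,0.3,0.3]}'
python3 -m pendant '{"xyz":[[0,0,0],[0,0,0]],"rotation":[[0,0,0],[0,0,0]],"claw":[0.3,0.3]}'
```

```text
time: 18.27
ee_pos: [485.0, -235.9, 151.1]
tool_rot: [0.996, 0.003, -0.093, -0.0]
wrist_force: [-0.4, 0.9, -3.2]
width: 0.483
grasp_force: 62.8
time: 18.68
ee_pos: [485.5, -238.0, 131.3]
tool_rot: [0.996, 0.002, -0.091, 0.001]
wrist_force: [0.4, -0.1, -3.7]
width: 0.485
grasp_force: 62.9
time: 18.85
ee_pos: [485.3, -238.1, 131.6]
tool_rot: [0.996, 0.002, -0.091, 0.001]
wrist_force: [-0.4, 0.6, -3.0]
width: 0.482
grasp_force: 62.8
```

```bash
python3 -m pendant '{"xyz":[[0,0,0.02],[0.005,0,0.03],[0.008,0,0.045],[0.01,0,0.06],[0.01,0,0.06]],"rotation":[[0,0,0],[0,0,0],[0,0,0],[0,0,0],[0,0,0]],"claw":[0.3,0.3,0.3,0.3,0.3]}'
python3 -m pendant '{"xyz":[[0,0,0.01],[0,0,0.01],[0,0,0.01]],"rotation":[[0,0,0],[0,0,0],[0,0,0]],"claw":[0.3,0.3,0.3]}'
python3 -m pendant '{"xyz":[[0,0,0.01],[0,0,0.01],[0,0,0.01]],"rotation":[[0,0,0],[0,0,0],[0,0,0]],"claw":[0.3,0.3,0.3]}'
```

```text
time: 19.27
ee_pos: [484.8, -238.0, 121.7]
tool_rot: [0.996, 0.002, -0.092, 0.0]
wrist_force: [-0.1, 1.0, -2.9]
width: 0.485
grasp_force: 62.9
time: 19.52
ee_pos: [484.7, -238.1, 120.7]
tool_rot: [0.996, 0.002, -0.092, 0.0]
wrist_force: [-0.8, 1.0, -3.3]
width: 0.487
grasp_force: 63.1
time: 19.77
ee_pos: [485.0, -238.1, 120.2]
tool_rot: [0.996, 0.002, -0.091, 0.001]
wrist_force: [0.8, 4.1, 14.7]
width: 0.485
grasp_force: 65.0
```

Contact with the floor. I ease the grip and then open.

```bash
python3 -m pendant '{"xyz":[[0,0,0],[0,0,0],[0,0,0],[0,0,0]],"rotation":[[0,0,0],[0,0,0],[0,0,0],[0,0,0]],"claw":[0.3,0.3,0.3,0.3]}' 20
python3 -m pendant '{"xyz":[[0,0,0],[0,0,0],[0,0,0],[0,0,0],[0,0,0]],"rotation":[[0,0,0],[0,0,0],[0,0,0],[0,0,0],[0,0,0]],"claw":[0.49,0.5,0.52,0.56,0.65]}'
python3 -m pendant '{"xyz":[[0,0,0],[0,0,-0.03],[0,0,-0.1],[0,0,-0.2],[0,0,-0.35]],"rotation":[[0,0,0],[0,0,0],[0,0,0],[0,0,0],[0,0,0]],"claw":[0.7,0.7,0.7,0.7,0.7]}'
python3 -m pendant '{"xyz":[[0,0,-0.2],[0,0,-0.4],[0,0,-0.6],[0,0,-0.8],[0,0,-0.9]],"rotation":[[0,0,0],[0,0,0],[0,0,0],[0,0,0],[0,0,0]],"claw":[0.7,0.7,0.7,0.7,0.7]}'
```

```text
time: 20.1
ee_pos: [485.0, -238.1, 120.2]
tool_rot: [0.996, 0.002, -0.091, 0.001]
wrist_force: [0.2, 3.0, 14.7]
width: 0.486
grasp_force: 65.0
time: 20.52
ee_pos: [484.4, -238.1, 119.1]
tool_rot: [0.996, 0.002, -0.092, 0.0]
wrist_force: [-0.1, 0.6, 0.4]
width: 0.648
grasp_force: 0.0
time: 20.93
ee_pos: [493.5, -237.6, 171.1]
tool_rot: [0.996, 0.002, -0.092, -0.0]
wrist_force: [0.6, -0.1, -0.2]
width: 0.704
grasp_force: 0.0
time: 21.35
ee_pos: [519.9, -238.1, 308.3]
tool_rot: [0.996, 0.002, -0.089, 0.002]
wrist_force: [-0.1, -1.3, 0.8]
width: 0.699
grasp_force: 0.0
```

```bash
python3 -m pendant '{"xyz":[[-0.2,-0.95,0],[-0.2,-0.95,0],[-0.2,-0.95,0],[-0.2,-0.95,0],[-0.2,-0.95,0]],"rotation":[[0,0,0],[0,0,0],[0,0,0],[0,0,0],[0,0,0]],"claw":[0.7,0.7,0.7,0.7,0.7]}' >/dev/null
python3 -m pendant '{"xyz":[[-0.2,-0.95,0],[-0.2,-0.95,0],[-0.2,-0.95,0],[-0.2,-0.95,0],[-0.2,-0.95,0]],"rotation":[[0,0,0],[0,0,0],[0,0,0],[0,0,0],[0,0,0]],"claw":[0.7,0.7,0.7,0.7,0.7]}' 
python3 -m pendant '{"xyz":[[0,0,0],[0,0,0]],"rotation":[[0,0,0],[0,0,0]],"claw":[0.7,0.7]}' >/dev/null
python3 - <<'E'
from h import *
from station import eyes
ims=[]
for n in("scene","top"):
    d=eyes.read_camera(n)
    X=cloud(d);m=(d["depth"]>0)&(X[...,0]>430)&(X[...,0]<580)&(abs(X[...,1]+238)<40)&(X[...,2]>138)&(X[...,2]<149)
    P=X[m];print(n,len(P),np.percentile(P,[2,50,98],axis=0).round(1).tolist(),np.linalg.lstsq(np.c_[P[:,:2],np.ones(len(P))],P[:,2],rcond=None)[0].round(3) if len(P)>9 else 0)
    W=X[(d["depth"]>0)&(X[...,0]>400)&(X[...,0]<440)&(abs(X[...,1]+238)<90)&(X[...,2]>150)&(X[...,2]<163)];print("panel",np.percentile(W[:,0],[2,98]).round(1))
    ims.append(cv2.resize(d["pixels"][:,:,::-1],(400,300),interpolation=2))
cv2.imwrite("pics/v7.png",np.hstack(ims))
E
```

```text
time: 22.18
ee_pos: [457.9, 50.0, 315.4]
tool_rot: [0.996, 0.003, -0.091, 0.0]
wrist_force: [0.8, -0.7, 0.0]
width: 0.695
grasp_force: 0.0Traceback (most recent call last):
  File "<stdin>", line 7, in <module>
    return _quantile_unchecked(
        a, q, axis, out, overwrite_input, method, keepdims, weights)
    return _ureduce(a,
                    func=_quantile_ureduce_func,
    ...<5 lines>...
                    overwrite_input=overwrite_input,
                    method=method)
    r = func(a, **kwargs)
    result = _quantile(arr,
                       quantiles=q,
    ...<2 lines>...
                       out=out,
                       weights=wgt)
    slices_having_nans = np.isnan(arr[-1, ...])
                                  ~~~^^^^^^^^^
IndexError: index -1 is out of bounds for axis 0 with size 0
```

```bash
python3 -m pendant '{"xyz":[[-0.2,-0.95,0],[-0.2,-0.95,0],[-0.2,-0.95,0],[-0.2,-0.95,0],[-0.2,-0.95,0]],"rotation":[[0,0,0],[0,0,0],[0,0,0],[0,0,0],[0,0,0]],"claw":[0.7,0.7,0.7,0.7,0.7]}' >/dev/null
python3 -m pendant '{"xyz":[[-0.2,-0.95,0],[-0.2,-0.95,0],[-0.2,-0.95,0],[-0.2,-0.95,0],[-0.2,-0.95,0]],"rotation":[[0,0,0],[0,0,0],[0,0,0],[0,0,0],[0,0,0]],"claw":[0.7,0.7,0.7,0.7,0.7]}' 
python3 -m pendant '{"xyz":[[0,0,0],[0,0,0]],"rotation":[[0,0,0],[0,0,0]],"claw":[0.7,0.7]}' >/dev/null
python3 - <<'E'
from h import *
from station import eyes
ims=[]
for n in("scene","top"):
    d=eyes.read_camera(n)
    X=cloud(d);m=(d["depth"]>0)&(X[...,0]>432)&(X[...,0]<582)&(abs(X[...,1]+238)<68)&(X[...,2]>30)&(X[...,2]<260)
    P=X[m];print(n,len(P),np.percentile(P,[2,50,98],axis=0).round(1).tolist(),np.histogram(P[:,2],bins=range(30,261,10))[0])
    W=X[(d["depth"]>0)&(X[...,0]>400)&(X[...,0]<440)&(abs(X[...,1]+238)<90)&(X[...,2]>150)&(X[...,2]<163)];print("panel",len(W) and np.percentile(W[:,0],[2,98]).round(1))
    ims.append(cv2.resize(d["pixels"][:,:,::-1],(400,300),interpolation=2))
cv2.imwrite("pics/v7.png",np.hstack(ims))
E
```

```text
time: 23.23
ee_pos: [398.8, 334.1, 325.0]
tool_rot: [0.996, 0.003, -0.091, 0.0]
wrist_force: [0.4, 0.2, -0.3]
width: 0.695
grasp_force: 0.0
scene 3396 [[456.3, -257.2, 35.8], [497.1, -221.0, 141.6], [544.1, -216.7, 151.2]] [ 123  131  137  131  159  148  146  164  160  173  193 1535  196    0
    0    0    0    0    0    0    0    0    0]
panel [415.6 426.4]
top 1565 [[458.5, -258.1, 37.5], [501.9, -226.9, 144.8], [544.3, -216.4, 152.8]] [ 45  43  42  45  44  45  46  53  59  44  58 904 137   0   0   0   0   0
   0   0   0   0   0]
panel [415.8 426.2]
```

View pics/v7.png

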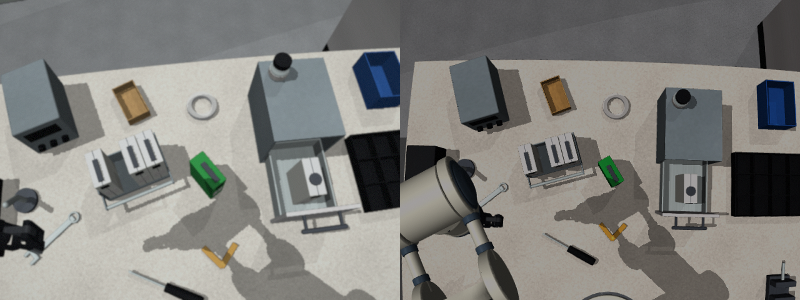

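The case stands upright in the drawer, cap at (690,190) and top at z≈145. The drawer is still fully open, the three neighbours stand in the rack, and the arm is clear.

```bash
python3 -c "
from station import order
print(order.hand_in())"
```

```text
the job is handed in; nothing more can be done
None
```

The job is handed in, with no verdict returned yet: the round-cap case was tipped onto the rail, lifted out and set upright in the fully open drawer, and the other three cases still stand in the rack.

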